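# Load the contact carrier and slide it through the flaps into the test bay

## Task

Prepare the bay by putting the blue spacer block inside it, flat on the cart, and pushing it square and flush into the far corner, long side against the end stop; also lay every fuse contact lying on the cart level in its own pair of notches on the carrier, which stays in front of the bay meanwhile. Then, without lifting it off the cart, push the loaded carrier handle-last through the sprung flap doors until it butts squarely against the spacer and lies flush along the far fence, and the flaps have closed behind it. Leave the canister, the red cap and the rubber boot where they stand.

Things in the scene. Friction and masses are not known exactly. Their poses are not given: they have to be found in the camera images.
- station: Fixed open-topped test bay of grey sheet steel. Origin: on the cart top, middle of the doorway; x across it (towards the far fence, about away from the robot), y through it into the bay, z up. Doorway x -50 to 50 mm, no lintel: fingers can pass in or lift out anywhere. Far post 12 mm square, near post a panel x -96 to -50, 12 thick, both 52 high. The floor inside is the cart top.
- corner (a point): Far corner of the bay at floor height (station x 54, y 292 mm, same axes), where the far fence (face at x 54, 8 mm thick, 40 high) meets the end stop (face at y 292, 40 high). On the robot's side the bay has only a low wall (face at x -90, 6 mm thick, 25 high) from the doorway to y 110; beyond that it is open.
- mouth (a point): Entrance of the guides in front of the doorway (station x 0, y -44 mm, floor, same axes). Two guide plates, 4 mm thick, 25 mm high, flare from about x +-52 at y -4 to x +-78 at y -44.
- flap_far (a joint): Sprung aluminium flap, upright hinge at the far post (station x 50, y 0), 48 mm long, 3 thick, z 3 to 45 mm. 0 = shut across the doorway, grows to 1.65 rad swinging into the bay (+y); never opens outwards. A light spring (0.02 N m shut, 0.1 open, up to 2 N at the tip) shuts it by itself once everything is over 49 mm inside the doorway or lifted out.
- flap_near (a joint): The same on the near post (station x -50, y 0); the two flaps meet in the middle.
- carrier: Loose brown phenolic carrier, 0.25 kg. Origin on its underside; x across, y lengthwise to its front (goes in first), z up. Base x -40 to 40, y -98 to 98 mm, 16 mm thick; handle plate at the rear; four pairs of v-notches at y -44, -2, 40, 82. Starts in front of the doorway about facing it. Home: x 14, y 154 mm in the station's frame, same heading.
- handle (a point): Middle of the carrier's upright handle plate (carrier x 0, y -93, z 35 mm, same axes): 10 mm thick (y), 40 wide (x), from z 16 to 54 mm; 36 mm clear in front of it to the barrel of the nearest contact, nothing behind.
- notch1 (a point): Where the centre of a contact belongs in notch pair 1, counted from the handle (carrier x 0, y -44, z 36 mm, same axes). The contact's x axis lies along the carrier's x. Steel 90 degree v-notches at x -24 and 24, each 6 mm thick (42 mm clear between for fingers), mouth +-11 mm in y at z 36; floor under it at z 16.
- notch2 (a point): Where the centre of a contact belongs in notch pair 2, counted from the handle (carrier x 0, y -2, z 36 mm, same axes). The contact's x axis lies along the carrier's x. Steel 90 degree v-notches at x -24 and 24, each 6 mm thick (42 mm clear between for fingers), mouth +-11 mm in y at z 36; floor under it at z 16.
- notch3 (a point): Where the centre of a contact belongs in notch pair 3, counted from the handle (carrier x 0, y 40, z 36 mm, same axes). The contact's x axis lies along the carrier's x. Steel 90 degree v-notches at x -24 and 24, each 6 mm thick (42 mm clear between for fingers), mouth +-11 mm in y at z 36; floor under it at z 16.
- notch4 (a point): Where the centre of a contact belongs in notch pair 4, counted from the handle (carrier x 0, y 82, z 36 mm, same axes). The contact's x axis lies along the carrier's x. Steel 90 degree v-notches at x -24 and 24, each 6 mm thick (42 mm clear between for fingers), mouth +-11 mm in y at z 36; floor under it at z 16.
- contact1_c (a point): Centre of a loose tin-plated hollow brass fuse contact, a dog-bone-like pin 74 mm long, 60 g: round barrel 16 mm in diameter along its x axis, a square flange 24 x 24 x 5 mm at each end (64 mm clear between them). 12 mm above the cart when lying on its flanges. All are alike, any goes in any notch pair. None if absent in this run.
- contact2_c (a point): Centre of a loose tin-plated hollow brass fuse contact, a dog-bone-like pin 74 mm long, 60 g: round barrel 16 mm in diameter along its x axis, a square flange 24 x 24 x 5 mm at each end (64 mm clear between them). 12 mm above the cart when lying on its flanges. All are alike, any goes in any notch pair. None if absent in this run.
- contact3_c (a point): Centre of a loose tin-plated hollow brass fuse contact, a dog-bone-like pin 74 mm long, 60 g: round barrel 16 mm in diameter along its x axis, a square flange 24 x 24 x 5 mm at each end (64 mm clear between them). 12 mm above the cart when lying on its flanges. All are alike, any goes in any notch pair. None if absent in this run.
- contact4_c (a point): Centre of a loose tin-plated hollow brass fuse contact, a dog-bone-like pin 74 mm long, 60 g: round barrel 16 mm in diameter along its x axis, a square flange 24 x 24 x 5 mm at each end (64 mm clear between them). 12 mm above the cart when lying on its flanges. All are alike, any goes in any notch pair. None if absent in this run.
- spacer_c (a point): Centre of the blue anodised aluminium spacer block, 60 (x) x 40 (y) x 30 (z) mm, 0.19 kg, loose on the cart, outside the bay on its robot side at the start. In the far corner with its long side against the end stop its centre is at x 24, y 272 mm in the station's frame (either way round).
- canister: Screw-top aluminium canister, 62 mm in diameter, 112 mm tall, origin under its centre; leave it alone.
- cap: Red polypropylene holder cap, 38 mm in diameter, 24 mm tall, origin under its centre; leave it alone.
- boot: Black rubber contact boot, 30 mm in diameter, 26 mm tall, origin under its centre; leave it alone.
Mind the look-alikes: they are no part of the job. Leave any brown or orange look-alike of the part that bears contact2_c alone.

How it is judged (in metres and radians):
On the way, in this order (a step that is already met when the one before it is completed fails the run):
1. the spacer is flush in the bay's far corner and every contact lies level in notches of the carrier, which is still in front of the doorway (x of spacer_c in the frame of station between 0.02 and 0.028 m and y of spacer_c in the frame of station between 0.268 and 0.276 m and z of spacer_c in the frame of station below 0.019 m and angle between the x axis of spacer_c and the x axis of station, either way round below 0.06 rad and z of contact1_c in the frame of carrier between 0.0325 and 0.0395 m and x of contact1_c in the frame of carrier between -0.008 and 0.008 m and y of contact1_c in the frame of carrier between -0.051 and 0.089 m and angle between the x axis of each of contact1_c, contact2_c, contact3_c, contact4_c and the x axis of carrier, either way round below 0.07 rad and z of contact2_c in the frame of carrier between 0.0325 and 0.0395 m and x of contact2_c in the frame of carrier between -0.008 and 0.008 m and y of contact2_c in the frame of carrier between -0.051 and 0.089 m and z of contact3_c in the frame of carrier between 0.0325 and 0.0395 m and x of contact3_c in the frame of carrier between -0.008 and 0.008 m and y of contact3_c in the frame of carrier between -0.051 and 0.089 m and z of contact4_c in the frame of carrier between 0.0325 and 0.0395 m and x of contact4_c in the frame of carrier between -0.008 and 0.008 m and y of contact4_c in the frame of carrier between -0.051 and 0.089 m and y of carrier in the frame of station below -0.09 m), for 0.2 s.
2. the carrier is passing through the doorway with both flaps pushed open (value of joint each of flap_far, flap_near above 0.6 rad and y of carrier in the frame of station between -0.06 and 0.06 m and x of carrier in the frame of station between -0.03 and 0.03 m and z of carrier in the frame of station between -0.01 and 0.01 m), for 0.1 s.
At the end, for the whole second after the job is handed in: Spacer flush in the far corner (4 mm, 0.06 rad); every contact present lies in its notches (height 3.5 mm, centred 8 mm, 0.07 rad); carrier flat, at rest, handle last, within 5 mm of the spacer, 4.5 mm of the far fence and 0.04 rad of square; both flaps shut (under 0.12 rad) (x of spacer_c in the frame of station between 0.02 and 0.028 m and y of spacer_c in the frame of station between 0.268 and 0.276 m and z of spacer_c in the frame of station below 0.019 m and angle between the x axis of spacer_c and the x axis of station, either way round below 0.06 rad and z of contact1_c in the frame of carrier between 0.0325 and 0.0395 m and x of contact1_c in the frame of carrier between -0.008 and 0.008 m and y of contact1_c in the frame of carrier between -0.051 and 0.089 m and angle between the x axis of each of contact1_c, contact2_c, contact3_c, contact4_c and the x axis of carrier, either way round below 0.07 rad and z of contact2_c in the frame of carrier between 0.0325 and 0.0395 m and x of contact2_c in the frame of carrier between -0.008 and 0.008 m and y of contact2_c in the frame of carrier between -0.051 and 0.089 m and z of contact3_c in the frame of carrier between 0.0325 and 0.0395 m and x of contact3_c in the frame of carrier between -0.008 and 0.008 m and y of contact3_c in the frame of carrier between -0.051 and 0.089 m and z of contact4_c in the frame of carrier between 0.0325 and 0.0395 m and x of contact4_c in the frame of carrier between -0.008 and 0.008 m and y of contact4_c in the frame of carrier between -0.051 and 0.089 m and x of carrier in the frame of station between 0.0095 and 0.0185 m and y of carrier in the frame of station between 0.149 and 0.159 m and y of handle in the frame of station below 0.1 m and angle between the y axis of carrier and the y axis of station, either way round below 0.04 rad and z of carrier in the frame of station between -0.004 and 0.004 m and value of joint each of flap_far, flap_near below 0.12 rad and linear speed of carrier below 0.02 m/s); the robot touches nothing.
It fails at once if the carrier is lifted off the cart (height (world z) of carrier above 0.025 m).
It fails at once if the canister is moved more than 3 cm (distance of canister from where it was at the start of the episode above 0.03 m).
It fails at once if the cap is moved more than 3 cm (distance of cap from where it was at the start of the episode above 0.03 m).
It fails at once if the boot is moved more than 3 cm (distance of boot from where it was at the start of the episode above 0.03 m).
Of contact1, contact2, contact3, contact4 only 2 to 4 are there at a start; the rules pass over those that are not, and their reading is None.
At some moment in a run one of spacer may be knocked a few centimetres aside while the robot is not near it.
Once in a run the grip may slacken for a moment while it holds something.
It also fails if it takes over 210 s, if anything falls off the work surface, if the arm or the gripper's body presses on something with over 40 N, if the wrist force passes 120 N, or if a joint passes its speed limit or range.

## Robot

A 6-joint arm with a two-finger parallel gripper is mounted at the origin on the work surface. World frame = base frame: x ahead of the robot, y to its left, z up, the work surface at z = 0. Lengths are in m, angles in degrees, forces in N, time in s.
With the tool pointing down it reaches from about 0.325 to 0.85 m from the base axis. Payload 15.5 kg.
Tool frame: the origin (TCP) lies midway between the tips of the shut fingers; the grasp point (between the pads) lies 19 mm behind it; y points along the fingers, x is the direction in which the jaws open and shut, and the axes are right-handed (so a half turn about y gives the same grasp; the last joint's range is limited). The gripper opens to 91 mm and grips with 3 to 60 N. Pads are 32 mm wide; open, the fingers measure 118 mm over their backs; the gripper's body (76 mm by 178 mm) begins 60 mm behind the grasp point.
Start: joints at [-78.753, 28.281, 77.091, -0, 74.628, -5.472], TCP at [0.18, -0.599, 0.214] pointing down, gripper open.
Joint ranges: [-166.48, 166.48], [-47.26, 123.95], [12.59, 153.08], [-70.14, 250.14], [6.76, 159.57], [-176.63, 176.63]. Speed limits (degrees/s): [108.29, 108.29, 147.25, 172.46, 172.46, 172.46].

## Interface

Orientations are given as a 3x3 rotation matrix whose columns are the frame's x, y, z axes.
In Python, from bench import ctrl gives the robot as it stands. The module is installed in compiled form; this text tells all that it offers. Calls block until the motion is done:
- ctrl.goto(position, orientation): joint-space move of the TCP to a pose.
- ctrl.move_l(position, vel=0.15, ori=None, contact_N=None): straight line of the TCP; ori=None keeps the orientation; vel is the mean speed in m/s. With contact_N (N) it stops when the force on the tool has changed by that much, and returns True; else False.
- ctrl.movej(angles): joint-space move.
- ctrl.command_gripper(opening): opening from 0.0 (shut) to 1.0 (fully open); the grip force is fixed at half the most; returns when the fingers have stopped.
- ctrl.sleep(seconds).
- ctrl.ik(position, orientation): joint angles nearest the present ones, or None.
- ctrl.read_camera(name): name is "scene" or "side" or "wrist"; returns the picture (384x512x3 uint8, blue, green, red); there is no depth.
- ctrl.camera_params(name): a dict with "fx", "fy", "cx", "cy" (pixels), "pose" (4x4, takes a point from camera to world coordinates); the wrist camera has in their place "T_tool_cam" (4x4, takes a point from camera to tool coordinates, whose origin is the TCP and whose axes are the tool frame's). Camera axes: x right, y up, looking along -z (the intrinsics and any distortion apply to the point x, -y, -z); pixel columns grow to the right and rows downward; lengths in m; the calibration is good to about 2 mm. A picture is of the moment at which its call begins: read the wrist's pose just before it. camera_params takes no time and is no camera call.
A pose or a line that the arm cannot do raises ctrl.MotionError and nothing moves.
- ctrl.sign_off(): hands the job in, once; it reports no verdict.
Readings, each from a call of its own:
- ctrl.current_t(): time.
- ctrl.current_q(): joint angles.
- ctrl.current_dq(): joint speeds.
- ctrl.current_effort(): joint torques, N m.
- ctrl.current_tool_pos(): TCP position.
- ctrl.current_eef_rot(): TCP orientation.
- ctrl.current_contact_force(): force on the tool from outside, world axes, zero at the start.
- ctrl.current_wrist_torque(): the same for the moment, N m.
- ctrl.current_grip_width(): opening from 0.0 (shut) to 1.0 (fully open).
Only numpy, scipy, OpenCV 4.12 (cv2) and the standard library are available. Lean on these libraries where they do the work, as an engineer would, in place of code of your own. Each camera call takes 0.05 s, during which the arm holds its last target. There are 200 camera calls.

## Working session

There is one attempt and no reset: what is moved stays moved. The work goes in short steps, each a Python script; the robot and the scene stay as the last script left them, time stands still between calls to the robot, and variables do not carry over. Pictures are saved under pics/ and viewed, about 12 in all and at most 16, crops included, and the job is handed in when it is done.

```bash
mkdir -p pics; ls
python3 - <<'E'
from bench import ctrl
import cv2, numpy as np
np.set_printoptions(precision=4,suppress=True)
for n in ["scene","side","wrist"]:
    im=ctrl.read_camera(n); cv2.imwrite(f"pics/{n}0.png",im)
    p=ctrl.camera_params(n); print(n,{k:(np.array(v) if k not in('fx','fy','cx','cy') else v) for k,v in p.items()})
a=cv2.imread("pics/scene0.png");
cv2.imwrite("pics/scene0b.png",cv2.resize(a,(800,600),interpolation=cv2.INTER_CUBIC))
b=cv2.imread("pics/side0.png");cv2.imwrite("pics/side0b.png",cv2.resize(b,(800,600),interpolation=cv2.INTER_CUBIC))
print(ctrl.current_t(),ctrl.current_eef_rot())
E
```

```text
pics
scene {'fx': 354.7722309036313, 'fy': 354.7722309036313, 'cx': 251.20628830683376, 'cy': 188.16529077666445, 'pose': array([[ 0.6764, -0.4182,  0.6062,  1.0109],
       [ 0.7362,  0.361 , -0.5724, -0.5772],
       [ 0.0206,  0.8335,  0.5521,  0.5252],
       [ 0.    ,  0.    ,  0.    ,  1.    ]])}
side {'fx': 466.48111047193413, 'fy': 466.48111047193413, 'cx': 258.07088630103385, 'cy': 190.93454707799864, 'pose': array([[-0.979 ,  0.1257, -0.1606,  0.2755],
       [-0.2039, -0.611 ,  0.7649,  0.9253],
       [-0.0019,  0.7816,  0.6238,  0.8522],
       [ 0.    ,  0.    ,  0.    ,  1.    ]])}
wrist {'fx': 315.31532541983177, 'fy': 315.31532541983177, 'cx': 254.49879977029775, 'cy': 190.85952034250593, 'T_tool_cam': array([[ 1.    , -0.0002,  0.0003,  0.0003],
       [ 0.0003,  0.2519, -0.9677, -0.1698],
       [ 0.0001,  0.9677,  0.2519,  0.0714],
       [ 0.    ,  0.    ,  0.    ,  1.    ]])}
0.15 [[ 0.2877 -0.0002  0.9577]
 [-0.9577  0.0009  0.2877]
 [-0.001  -1.      0.0001]]
```

View pics/scene0b.png

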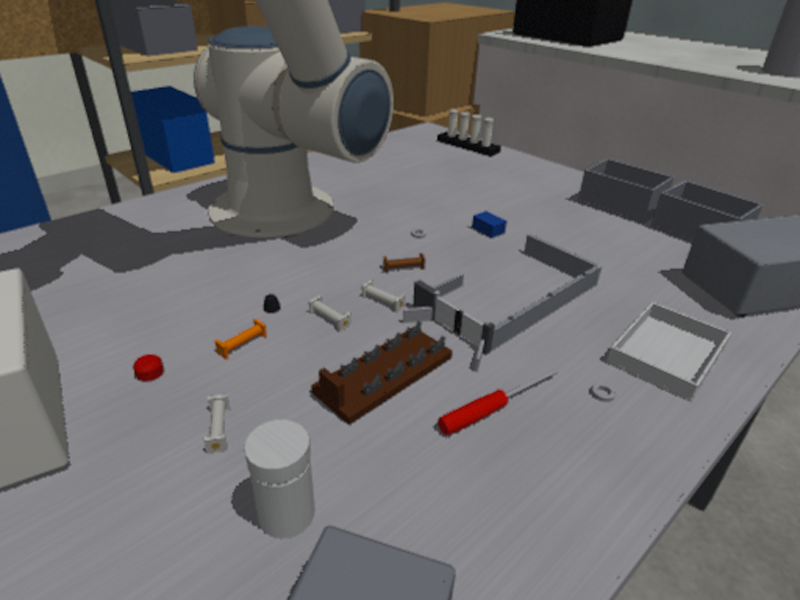

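View pics/side0b.png

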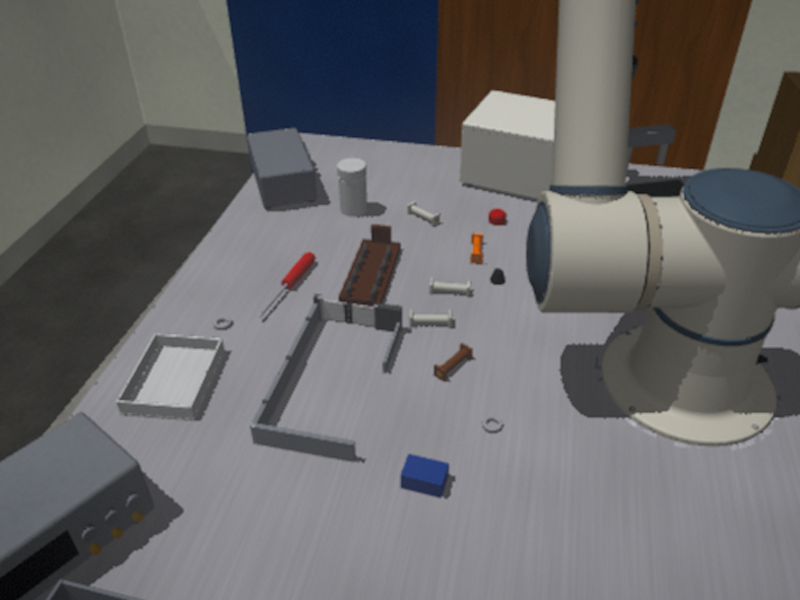

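Contacts (tin/white): scene px (330,313), (383,295), (217,423). Not contacts: orange dog-bone (241,338), brown dog-bone (404,263), and four pins standing in a black rack (468,135). Blue spacer is at (489,224) and the carrier at (385,370). The side view agrees.

```bash
cat > h.py <<'E'
from bench import ctrl
import cv2, numpy as np
np.set_printoptions(precision=4,suppress=True)
def R_down(a):
    """tool down, jaw axis (tool x) at world angle a (rad)"""
    x=np.array([np.cos(a),np.sin(a),0]);y=np.array([0,0,-1.]);return np.column_stack([x,y,np.cross(x,y)])
def campose(n,tp=None,tr=None):
    p=ctrl.camera_params(n)
    if n!="wrist": return p,np.array(p["pose"])
    T=np.eye(4);T[:3,:3]=tr;T[:3,3]=tp
    return p,T@np.array(p["T_tool_cam"])
def snap(name,n="wrist"):
    tp,tr=np.array(ctrl.current_tool_pos()),np.array(ctrl.current_eef_rot())
    im=ctrl.read_camera(n); cv2.imwrite(f"pics/{name}.png",im)
    p,P=campose(n,tp,tr); K=[p[k] for k in("fx","fy","cx","cy")]
    np.savez(f"pics/{name}.npz",P=P,K=K); return im,(P,K)
def load(name):
    d=np.load(f"pics/{name}.npz"); return cv2.imread(f"pics/{name}.png"),(d["P"],d["K"])
def ray(c,uv,z):
    P,K=c;uv=np.atleast_2d(uv).astype(float)
    d=np.column_stack([(uv[:,0]-K[2])/K[0],-(uv[:,1]-K[3])/K[1],-np.ones(len(uv))])@P[:3,:3].T
    return P[:3,3]+d*((z-P[2,3])/d[:,2])[:,None]
def proj(c,X):
    P,K=c;q=(np.atleast_2d(X)-P[:3,3])@P[:3,:3]
    return np.column_stack([K[2]-K[0]*q[:,0]/q[:,2],K[3]+K[1]*q[:,1]/q[:,2]])
E
python3 - <<'E'
from h import *
for n,pts in dict(scene=dict(c1=(330,313,.012),c2=(383,295,.012),c3=(217,423,.012),brown=(404,263,.01),orange=(241,338,.01),sp=(489,220,.03),cap=(148,362,.02),boot=(271,298,.026),can=(279,445,.112),handle=(330,373,.054),carfront=(425,342,.016),nearpost=(425,287,.052),farpost=(489,324,.052),corner=(599,268,.04)),
  side=dict(c1=(451,287,.012),c2=(431,319,.012),c3=(424,213,.012),brown=(454,362,.01),orange=(477,248,.01),sp=(427,465,.03),cap=(497,212,.024),boot=(498,270,.026),can=(352,167,.112),handle=(382,228,.054),nearpost=(389,308,.052),farpost=(320,298,.052),corner=(255,428,.04))).items():
    p,P=campose(n);c=(P,[p[k] for k in("fx","fy","cx","cy")])
    for k,(u,v,z) in pts.items(): print(n,k,ray(c,(u*.64,v*.64),z)[0])
print(ctrl.ik([.5,-.1,.35],R_down(-1.5)))
E
```

```text
scene c1 [ 0.4228 -0.1573  0.012 ]
scene c2 [ 0.4393 -0.0593  0.012 ]
scene c3 [ 0.5179 -0.4031  0.012 ]
scene brown [0.383  0.0428 0.01  ]
scene orange [ 0.3851 -0.2944  0.01  ]
scene sp [0.3945 0.2707 0.03  ]
scene cap [ 0.3612 -0.4223  0.02  ]
scene boot [ 0.3442 -0.2149  0.026 ]
scene can [ 0.6782 -0.4067  0.112 ]
scene handle [ 0.575  -0.2707  0.054 ]
scene carfront [ 0.5775 -0.0997  0.016 ]
scene nearpost [ 0.5102 -0.0342  0.052 ]
scene farpost [ 0.6396 -0.0344  0.052 ]
scene corner [0.652  0.2519 0.04  ]
side c1 [ 0.4106 -0.1566  0.012 ]
side c2 [ 0.4312 -0.0571  0.012 ]
side c3 [ 0.5081 -0.404   0.012 ]
side brown [0.3745 0.0423 0.01  ]
side orange [ 0.3792 -0.2977  0.01  ]
side sp [0.3778 0.278  0.03  ]
side cap [ 0.3527 -0.4204  0.024 ]
side boot [ 0.3286 -0.2092  0.026 ]
side can [ 0.6619 -0.3942  0.112 ]
side handle [ 0.5684 -0.2654  0.054 ]
side nearpost [ 0.5001 -0.0247  0.052 ]
side farpost [ 0.6253 -0.0273  0.052 ]
side corner [0.6348 0.2704 0.04  ]
[-18.0223  12.4156  80.4213  -0.      87.163   67.9214]
```

Run:
```python
from h import *
def tile(a,b): return cv2.resize(a,(800,600),interpolation=cv2.INTER_CUBIC)
ctrl.goto([.52,-.20,.28],R_down(0)); im,c=snap("w1"); cv2.imwrite("pics/w1b.png",tile(im,0)); print(ctrl.current_q())
ctrl.goto([.55,.17,.28],R_down(0)); im,c=snap("w2"); cv2.imwrite("pics/w2b.png",tile(im,0)); print(ctrl.current_q(),ctrl.current_t())
```

```text
[-27.2636  19.394   81.2801  -0.0083  79.3399 -27.1695]
[11.1189 20.9756 78.7585 -0.0127 80.2661 11.2017] 3.5417
```

View pics/w1b.png

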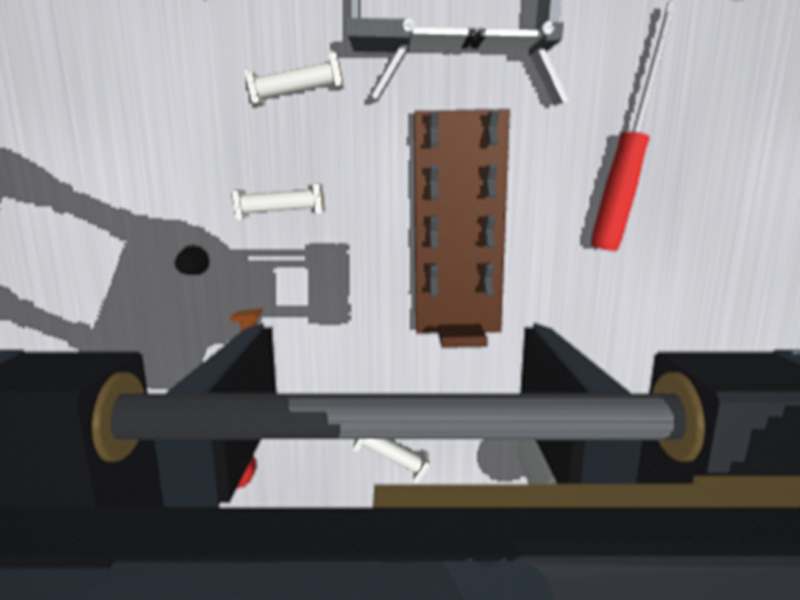

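View pics/w2b.png

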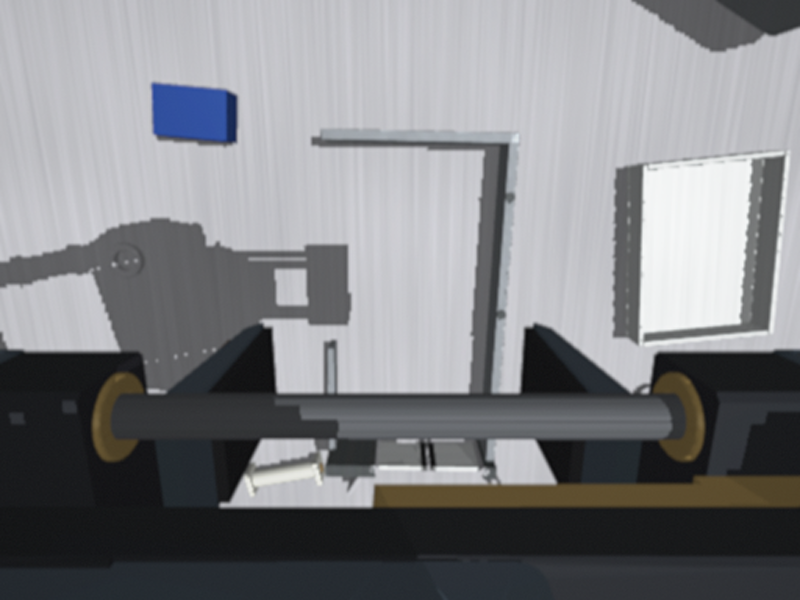

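w1 shows the carrier at (460,220) with its handle toward the robot's right (−y), contacts at (295,80), (278,201) and (395,455), and the doorway at y≈37. w2 shows the spacer at (193,112), the bay corner at (517,135) and the end stop along y≈135.

Run:
```python
from h import *
a,_=load("w2"); b,_=load("w1")
A=cv2.resize(a[70:250,190:350],None,fx=3.2,fy=3.2,interpolation=cv2.INTER_CUBIC)   # 512x576
A=cv2.resize(a[75:255,195:340],None,fx=3,fy=3,interpolation=cv2.INTER_CUBIC)
B=cv2.resize(b[0:70,210:370],(365,160),interpolation=cv2.INTER_CUBIC)
C=cv2.resize(b[60:226,250:340],None,fx=2.2,fy=2.2,interpolation=cv2.INTER_CUBIC)
M=np.zeros((560,800,3),np.uint8); M[:A.shape[0],:A.shape[1]]=A; M[:160,435:800]=B; M[170:170+C.shape[0],440:440+C.shape[1]]=C
cv2.imwrite("pics/m1.png",M)
```

```text
(no output)
```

View pics/m1.png

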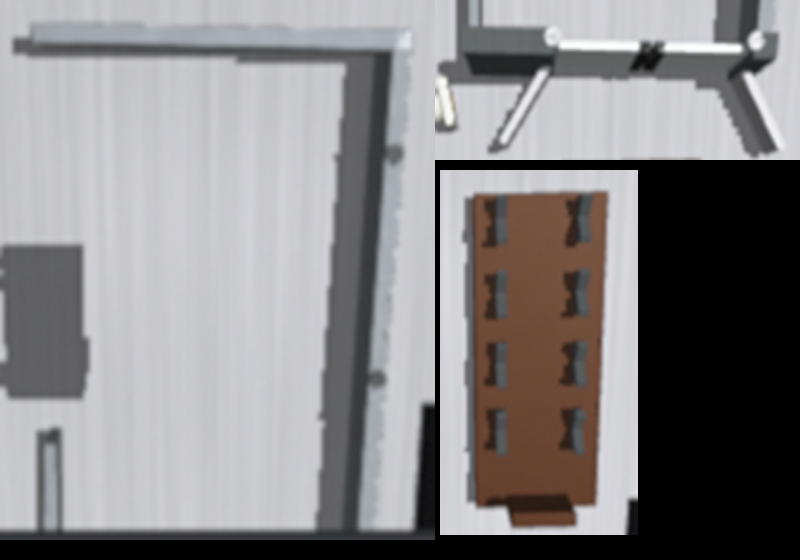

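Run:
```python
from h import *
im2,c2=load("w2"); im1,c1=load("w1")
A=lambda x,y:(195+(x+.5)/3-.5,75+(y+.5)/3-.5)
B=lambda x,y:(210+(x-435)/2.28,y/2.286)
C=lambda x,y:(250+(x-440)/2.2,60+(y-170)/2.2)
f=ray(c2,[A(390,52),A(374,290),A(357,530)],.04); print("fence",f)
e=ray(c2,[A(33,43),A(210,47),A(385,51)],.04); print("end",e)
print("lowwall",ray(c2,[A(38,432),A(61,432)],.025))
print("flap",ray(c1,[B(565,45),B(742,48.5)],.045))
print("hinge",ray(c1,[B(553,36),B(757,40)],.045), ray(c1,[B(553,36),B(757,40)],.052))
# carrier top edges z=.016
print("car",ray(c1,[C(474,194),C(607,191),C(597,506),C(477,506)],.016))
print("handle top z.054",ray(c1,[C(512,525),C(576,524),C(575,513),C(509,513)],.054))
# fine: brown mask contour
hsv=cv2.cvtColor(im1,cv2.COLOR_BGR2HSV)
m=((hsv[...,0]<15)&(hsv[...,1]>70)&(hsv[...,2]>50)).astype(np.uint8); m[:,:250]=0;m[:,345:]=0
def best(m): 
    cs=cv2.findContours(m,cv2.RETR_EXTERNAL,cv2.CHAIN_APPROX_NONE)[0]; return sorted(cs,key=cv2.contourArea)[-1]
k=best(m); X=ray(c1,k[:,0],.016); print("brown ext",cv2.minAreaRect((X[:,:2]*1000).astype(np.float32)))
# spacer
hsv=cv2.cvtColor(im2,cv2.COLOR_BGR2HSV)
print("blue V at",im2[int(112*.64),int(190*.64)],im2[int(115*.64),int(233*.64)])
m=((hsv[...,0]>105)&(hsv[...,0]<130)&(hsv[...,1]>150)&(im2[...,0]>im2[int(112*.64),int(190*.64)][0]-25)).astype(np.uint8)
k=best(m);X=ray(c2,k[:,0],.03); print("spacer top",cv2.minAreaRect((X[:,:2]*1000).astype(np.float32)))
# contacts, tin: brighter/yellowish than cart
for im,c,tag,roi in((im1,c1,"w1",(150,30,225,145)),(im1,c1,"w1",(225,270,275,310))):
    x0,y0,x1,y1=roi; s=im[y0:y1,x0:x1].astype(int); m=((s[...,0]<s[...,2]-3)&(s[...,2]>120)).astype(np.uint8)
    for k in cv2.findContours(m,cv2.RETR_EXTERNAL,cv2.CHAIN_APPROX_NONE)[0]:
        if cv2.contourArea(k)>80: X=ray(c,k[:,0]+[x0,y0],.015); print("contact",tag,cv2.minAreaRect((X[:,:2]*1000).astype(np.float32)))
```

```text
fence [[0.6384 0.2596 0.04  ]
 [0.6369 0.1594 0.04  ]
 [0.6348 0.0442 0.04  ]]
end [[0.4908 0.2633 0.04  ]
 [0.5639 0.2616 0.04  ]
 [0.6363 0.26   0.04  ]]
lowwall [[0.4839 0.088  0.025 ]
 [0.4948 0.088  0.025 ]]
flap [[ 0.5353 -0.03    0.045 ]
 [ 0.6256 -0.0317  0.045 ]]
hinge [[ 0.5292 -0.0259  0.045 ]
 [ 0.633  -0.0278  0.045 ]] [[ 0.529  -0.0277  0.052 ]
 [ 0.631  -0.0296  0.052 ]]
car [[ 0.5349 -0.0828  0.016 ]
 [ 0.613  -0.0812  0.016 ]
 [ 0.6173 -0.276   0.016 ]
 [ 0.5383 -0.2759  0.016 ]]
handle top z.054 [[ 0.558  -0.2752  0.054 ]
 [ 0.5967 -0.2746  0.054 ]
 [ 0.5958 -0.2676  0.054 ]
 [ 0.556  -0.2675  0.054 ]]
brown ext ((574.7523193359375, -185.74966430664062), (77.93893432617188, 205.72906494140625), 0.9440220594406128)
blue V at [160  81  49] [84 40 22]
spacer top ((384.26702880859375, 284.3429870605469), (37.056480407714844, 57.183509826660156), 84.87770080566406)
contact w1 ((417.382568359375, -155.8948974609375), (78.64822387695312, 22.902053833007812), 4.276358604431152)
contact w1 ((436.500732421875, -57.45310592651367), (78.12007904052734, 24.9570255279541), 10.82368278503418)
contact w1 ((515.2379150390625, -405.4405212402344), (28.467281341552734, 78.2496109008789), 55.75161361694336)
```

```bash
cat >> h.py <<'E'
S0=np.array([.5788,-.031]);SY=-.0195      # station origin, yaw
C0=np.array([.576,-.179]);CY=.020        # carrier
def rot(a): return np.array([[np.cos(a),-np.sin(a)],[np.sin(a),np.cos(a)]])
def st(x,y): return S0+rot(SY)@[x,y]
def ca(x,y): return C0+rot(CY)@[x,y]
def seecontact(name,xy):
    """silhouette of the tin contact nearest xy -> centre, yaw"""
    im,c=snap(name); s=im.astype(int)
    m=((s[...,0]<s[...,2]-3)&(s[...,2]>110)&(s[...,1]>s[...,2]-40)).astype(np.uint8); m[215:]=0
    m=cv2.morphologyEx(m,cv2.MORPH_CLOSE,np.ones((5,5)))
    out=[]
    for k in cv2.findContours(m,cv2.RETR_EXTERNAL,cv2.CHAIN_APPROX_NONE)[0]:
        if cv2.contourArea(k)<300: continue
        X=(ray(c,k[:,0],.012)[:,:2]*1000).astype(np.float32); (q,wh,a)=cv2.minAreaRect(X)
        if wh[1]>wh[0]: a+=90; wh=wh[::-1]
        out.append((np.hypot(*(np.array(q)/1000-xy)),np.array(q)/1000,np.radians((a+90)%180-90),wh))
    out.sort(key=lambda o:o[0]); print(name,[(o[1],round(np.degrees(o[2]),1),o[3]) for o in out]); return out[0][1:]
E
python3 - <<'E'
from h import *
for i,(xy,yaw) in {1:((.417,-.156),4.3),2:((.4365,-.0575),10.8),3:((.515,-.405),-34)}.items():
    if i!=3: continue
    ctrl.goto([*xy,.12],R_down(np.radians(yaw+90)))
    q,y,wh=seecontact("k%d"%i,np.array(xy))
xy,yaw=(.4365,-.0575),10.8
ctrl.goto([*xy,.12],R_down(np.radians(yaw+90)))
q,y,wh=seecontact("k2",np.array(xy))
cv2.imwrite("pics/k23.png",np.hstack([cv2.resize(load(n)[0],(400,300)) for n in("k3","k2")]))
print(ctrl.current_t())
E
```

```text
k3 [(array([ 0.5086, -0.4013]), np.float64(-33.4), (64.13191223144531, 23.829174041748047)), (array([ 0.5583, -0.2573]), np.float64(-0.8), (37.76698684692383, 35.565574645996094)), (array([ 0.3829, -0.561 ]), np.float64(-13.1), (114.88335418701172, 41.807655334472656)), (array([ 0.4009, -0.596 ]), np.float64(-45.6), (29.425708770751953, 20.859939575195312))]
k2 [(array([ 0.4314, -0.0588]), np.float64(10.7), (61.29258346557617, 22.07485008239746)), (array([ 0.4183, -0.159 ]), np.float64(4.6), (76.21125030517578, 24.47982406616211))]
7.125
```

View pics/k23.png

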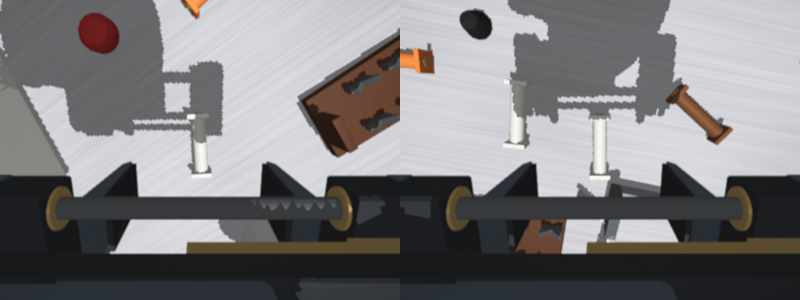

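k2/k3 confirm that the picks at (600,145) and (200,145) are tin-plated dog-bones. The orange and brown ones are separate and stay put. The mask's row cutoff clipped the near ends, so I'm correcting for that and picking now.

```bash
sed -i 's/m\[215:\]=0/m[240:]=0/' h.py
cat >> h.py <<'E'
W0=.091
def pick(xy,yaw):
    R=R_down(yaw+np.pi/2); p=np.array([*xy,.12])
    ctrl.goto(p,R); ctrl.command_gripper(.6)
    ctrl.move_l([*xy,.004],vel=.12); ctrl.command_gripper(0.0)
    print("grip",ctrl.current_grip_width(),ctrl.current_contact_force())
    ctrl.move_l([*xy,.12],vel=.15); print("lifted grip",ctrl.current_grip_width())
def place(y):
    xy=ca(0,y);R=R_down(CY+np.pi/2)
    ctrl.goto([*xy,.12],R); print("above grip",ctrl.current_grip_width())
    ctrl.move_l([*xy,.045],vel=.12)
    hit=ctrl.move_l([*xy,.027],vel=.03,contact_N=4); print("hit",hit,ctrl.current_tool_pos())
    ctrl.command_gripper(.33); ctrl.move_l([*xy,.13],vel=.12)
E
python3 - <<'E'
from h import *
pick((.437,-.0575),np.radians(10.8)); place(.082)
xy=ca(0,-.01); ctrl.goto([*xy,.2],R_down(0)); snap("v1")
cv2.imwrite("pics/v1b.png",cv2.resize(load("v1")[0][:256],(800,400))); print(ctrl.current_t())
E
```

```text
grip 0.16836269642359666 [0.1122 0.9466 3.4483]
lifted grip 0.1649623892886301
above grip 0.17061144286644747
hit True [ 0.5742 -0.0971  0.0279]
15.6167
```

View pics/v1b.png

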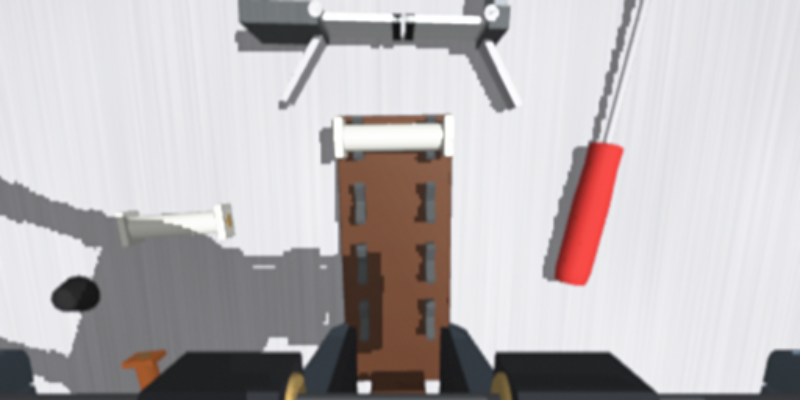

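Contact 2 lies level and centred in notch pair 4 (its flanges span x 333–453, the notches sit at 360 and 430). Next are the other two.

Run:
```python
from h import *
pick((.4175,-.157),np.radians(4.4)); place(.040)
pick((.514,-.4045),np.radians(-33.8)); place(-.002)
xy=ca(0,-.06); ctrl.goto([*xy,.2],R_down(0)); snap("v2")
ctrl.goto([.39,.26,.2],R_down(0)); snap("s1"); print(ctrl.current_t())
cv2.imwrite("pics/v2b.png",np.vstack([cv2.resize(load(n)[0][:240],(600,281)) for n in("v2","s1")]))
```

```text
grip 0.17035675962041463 [0.4218 1.2648 3.2022]
lifted grip 0.1696506395150576
above grip 0.17078155018761149
hit True [ 0.5751 -0.1391  0.0279]
grip 0.16706628377238833 [1.0003 0.5793 1.9111]
lifted grip 0.1680180867618578
above grip 0.16796346406345766
hit True [ 0.5759 -0.1811  0.0278]
35.4167
```

View pics/v2b.png

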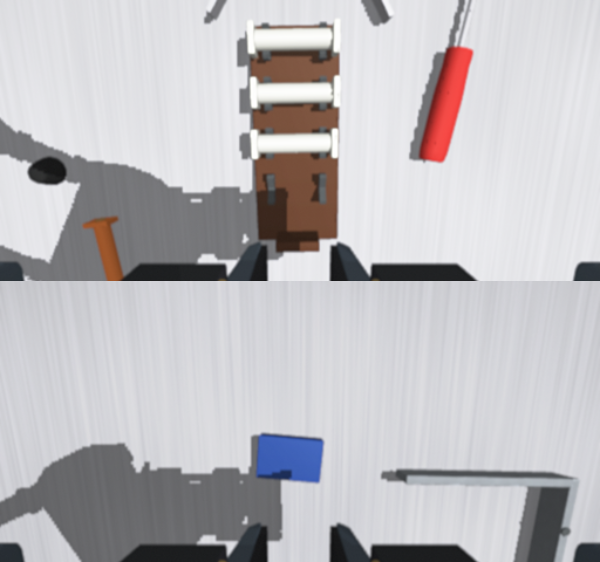

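All three contacts lie in notches 4, 3 and 2 (rows 40, 93 and 143), and the spacer is still at about (290,458). Now the spacer.

```bash
cat >> h.py <<'E'
def seespacer(name,z=.015,n="wrist"):
    im,c=snap(name,n) if n else load(name); hsv=cv2.cvtColor(im,cv2.COLOR_BGR2HSV)
    m=((hsv[...,0]>105)&(hsv[...,0]<130)&(hsv[...,1]>140)&(hsv[...,2]>40)).astype(np.uint8)
    if n!="wrist" and n: m[:int(.7*384),:]=0
    k=max(cv2.findContours(m,cv2.RETR_EXTERNAL,cv2.CHAIN_APPROX_NONE)[0],key=cv2.contourArea)
    q,wh,a=cv2.minAreaRect((ray(c,k[:,0],z)[:,:2]*1000).astype(np.float32))
    if wh[1]>wh[0]: a+=90; wh=wh[::-1]
    print(name,q,wh,(a+90)%180-90); return np.array(q)/1000,np.radians((a+90)%180-90)
def tst():
    p=np.array(ctrl.current_tool_pos()); return rot(-SY)@(p[:2]-S0)*1000,p[2]
E
python3 - <<'E'
from h import *
q,yaw=seespacer("s1",n=None); q2=np.array([.3843,.2843])
print(q-q2); yaw=np.clip(yaw,-.12,-.05)
q=(q+q2)/2
ctrl.goto([*q,.10],R_down(yaw)); ctrl.command_gripper(1.0)
ctrl.move_l([*q,.005],vel=.12); ctrl.command_gripper(0.0); print("grip",ctrl.current_grip_width()*91)
ctrl.move_l([*q,.11]); print("grip",ctrl.current_grip_width()*91)
R=R_down(SY)
ctrl.goto([*st(-.004,.262),.11],R); print("grip",ctrl.current_grip_width()*91)
ctrl.move_l([*st(-.004,.262),.012],vel=.12)
print("floor",ctrl.move_l([*st(-.004,.262),.0045],vel=.02,contact_N=4),ctrl.current_tool_pos())
print("y",ctrl.move_l([*st(-.004,.285),ctrl.current_tool_pos()[2]],vel=.03,contact_N=8),tst(),ctrl.current_contact_force())
ctrl.command_gripper(.74); p=ctrl.current_tool_pos(); ctrl.move_l([p[0],p[1],.10]); ctrl.command_gripper(0)
ctrl.goto([*st(-.062,.272),.10],R); ctrl.move_l([*st(-.062,.272),.008],vel=.12)
print("x",ctrl.move_l([*st(0,.272),.008],vel=.03,contact_N=8),tst(),ctrl.current_contact_force())
p=st(-.062,.272); ctrl.move_l([*p,.008]); ctrl.move_l([*p,.10])
ctrl.goto([*st(.018,.215),.10],R); ctrl.move_l([*st(.018,.215),.008],vel=.12)
print("y2",ctrl.move_l([*st(.018,.25),.008],vel=.03,contact_N=8),tst(),ctrl.current_contact_force())
p=st(.018,.21); ctrl.move_l([*p,.008]); ctrl.move_l([*p,.10])
ctrl.goto([*st(.0,.27),.2],R); q,y=seespacer("s2"); print(rot(-SY)@(q-S0),y-SY,ctrl.current_t())
cv2.imwrite("pics/s2b.png",cv2.resize(load("s2")[0][60:250,100:400],(800,507)))
E
```

```text
s1 (382.42950439453125, 284.2135009765625) (60.27062225341797, 40.1828498840332) -5.174507141113281
[-0.0019 -0.0001]
grip 60.048270300678084
grip 59.824080298208315
grip 59.90476395708577
floor True [0.5801 0.2311 0.0051]
y True (array([ -3.84  , 272.5296]), np.float64(0.005089638748254709)) [ 0.1327 -0.9322  5.284 ]
x True (array([-16.6973, 271.8049]), np.float64(0.007501534641024474)) [-0.6694 -0.2548  0.0112]
y2 True (array([ 17.9142, 235.1728]), np.float64(0.007844904258088009)) [ 0.107  -6.5885  4.319 ]
s2 (610.2830810546875, 236.9855194091797) (59.986602783203125, 37.38944625854492) -1.2251510620117188
[0.0263 0.2685] -0.001882919866409715 51.85
```

View pics/s2b.png

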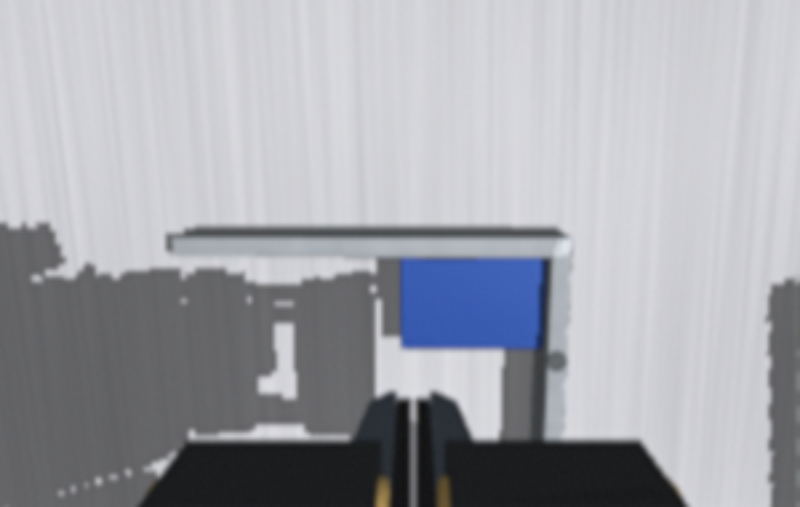

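Run:
```python
from h import *
im,c=load("s2"); g=lambda x,y:(100+(x+.5)/2.667-.5,60+(y+.5)/2.667-.5)
F=lambda X:[(rot(-SY)@(x[:2]-S0)*1000).round(1) for x in X]
print("fence",F(ray(c,[g(551,265),g(549,300),g(547,340)],.04)))
print("sp right",F(ray(c,[g(544,262),g(542,300),g(539.5,345)],.03)),"left",F(ray(c,[g(401,262),g(402,345)],.03)))
print("end",F(ray(c,[g(400,257),g(540,256)],.04)),"sp front",F(ray(c,[g(405,347),g(535,347)],.03)))
```

```text
fence [array([ 54.7, 289.9]), array([ 54.5, 275.9]), array([ 54.4, 259.4])]
sp right [array([ 53.5, 289.6]), array([ 53.3, 273.9]), array([ 53. , 254.8])] left [array([ -4.6, 289.5]), array([ -4.3, 254.7])]
end [array([ -4.9, 293. ]), array([ 50.2, 293.5])] sp front [array([ -3. , 253.9]), array([ 51.2, 253.9])]
```

Spacer is flush: its right edge is at station x≈53.4 against the fence at 54.5, and the stop was reached under force on both sides. Next I grip the handle, align, push through and seat.

```bash
cat >> h.py <<'E'
def sidespacer(name):
    im,c=snap(name,"side"); hsv=cv2.cvtColor(im,cv2.COLOR_BGR2HSV)
    m=((hsv[...,0]>105)&(hsv[...,0]<130)&(hsv[...,1]>140)&(hsv[...,2]>40)).astype(np.uint8); m[:190]=0
    cs=[k for k in cv2.findContours(m,cv2.RETR_EXTERNAL,cv2.CHAIN_APPROX_NONE)[0] if cv2.contourArea(k)>40]
    for k in cs: print(name,"side blue",cv2.boundingRect(k),cv2.contourArea(k))
E
python3 - <<'E'
from h import *
xyv=ca(0,-.02); ctrl.goto([*xyv,.22],R_down(0)); ctrl.command_gripper(.5)
im,c=snap("v3"); hsv=cv2.cvtColor(im,cv2.COLOR_BGR2HSV)
m=((hsv[...,0]<15)&(hsv[...,1]>70)&(hsv[...,2]>25)).astype(np.uint8);
L=[];Rr=[]
for v in range(60,225):
    u=np.flatnonzero(m[v,190:330])
    if len(u)>20: L.append((190+u[0]-.5,v));Rr.append((190+u[-1]+.5,v))
l=ray(c,L,.016);r=ray(c,Rr,.016)
fit=lambda e:np.polyfit(e[:,1],e[:,0],1)
def rob(e):
    for _ in range(5):
        f=fit(e);d=np.abs(np.polyval(f,e[:,1])-e[:,0]);e=e[d<=max(.0015,np.percentile(d,85))]
    return f,len(e)
for e in(l,r): f,n=rob(e); print("yaw",-f[0],"x at y=-.179",np.polyval(f,-.179),"x at -.272",np.polyval(f,-.272),n)
sidespacer("sd1"); print(ctrl.current_t())
E
```

```text
yaw 0.016574782321010364 x at y=-.179 0.5365543755177493 x at -.272 0.5380958302736033 70
yaw 0.016203474845635755 x at y=-.179 0.6137600860069312 x at -.272 0.6152670091675753 82
sd1 side blue (168, 262, 26, 13) 188.5
54.3833
```

Run:
```python
from h import *
cy=.0175; h=np.array([.5768,-.2715])
ctrl.goto([*h,.12],R_down(cy+np.pi/2)); ctrl.move_l([*h,.022],vel=.1); ctrl.command_gripper(0)
print("grip mm",ctrl.current_grip_width()*91,ctrl.current_contact_force(),"handle st",tst())
R=R_down(SY+np.pi/2)
# align: carrier origin at st(0,-.145), handle 93 behind
ctrl.move_l([*st(0,-.093-.146),.022],vel=.03,ori=R); print("aligned",tst(),ctrl.current_contact_force(),ctrl.current_grip_width()*91)
ctrl.sleep(.2); snap("v4","side"); snap("v4w"); sidespacer("sd2")
cv2.imwrite("pics/v4b.png",np.vstack([cv2.resize(load("v4w")[0][:240],(600,281)),cv2.resize(load("v4")[0][120:300,130:350],(600,300))])); print(ctrl.current_t())
```

```text
grip mm 9.641808065439099 [ 0.4626 -0.4984  1.9966] handle st (array([   2.7457, -240.5401]), np.float64(0.02208956892122889))
aligned (array([   0.0289, -238.9887]), np.float64(0.022075688987273172)) [-0.4209  0.3798  2.0403] 9.710605479222941
sd2 side blue (168, 262, 26, 13) 188.5
58.3083
```

View pics/v4b.png

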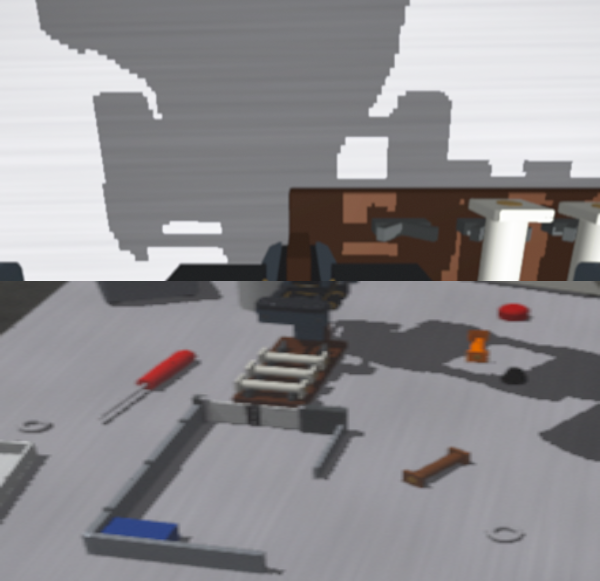

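The handle is gripped, the carrier is square in front of the doorway with three contacts aboard, and the spacer is in the corner (140,530). Pushing through.

Run:
```python
from h import *
for y in(-.04,.02,.08,.12,.146):
    hit=ctrl.move_l([*st(0,y-.093),.022],vel=.06,contact_N=25)
    print(y,hit,tst(),ctrl.current_contact_force(),ctrl.current_grip_width()*91)
    if hit: break
sidespacer("sd3"); snap("v5w"); im,_=snap("v5","side"); print(ctrl.current_t())
cv2.imwrite("pics/v5b.png",np.hstack([cv2.resize(im[150:310,120:300],(450,400)),cv2.resize(load("v5w")[0][:240],(350,400))]))
```

```text
-0.04 False (array([   0.1904, -132.8925]), np.float64(0.022070803239608534)) [ 0.7086 -3.6321  4.5645] 9.779486563765598
0.02 False (array([  0.0433, -72.7219]), np.float64(0.022075768520109496)) [ 0.8081 -0.5954  5.4828] 9.882888527077911
0.08 False (array([ -0.016 , -12.8464]), np.float64(0.022081805106070794)) [ 0.4354 -2.7866  4.6854] 9.568096760083586
0.12 False (array([-0.0788, 27.4323]), np.float64(0.022088505050314428)) [0.7679 0.0429 5.431 ] 9.939924791292288
0.146 False (array([-0.0393, 53.7172]), np.float64(0.022086876729039834)) [1.2324 3.2154 4.9899] 10.096661429355319
sd3 side blue (168, 262, 27, 13) 194.0
64.075
```

View pics/v5b.png

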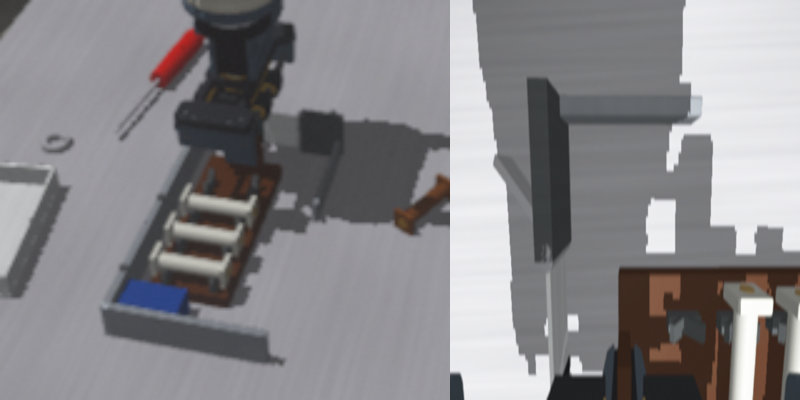

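The carrier is inside with its contacts in place, the near flap is swinging shut, and the spacer hasn't moved. Seating against the fence and then the spacer.

Run:
```python
from h import *
y0=.146-.093
print("x",ctrl.move_l([*st(.024,y0),.022],vel=.02,contact_N=8),tst(),ctrl.current_contact_force())
x=tst()[0][0]/1000
print("y",ctrl.move_l([*st(x,y0+.02),.022],vel=.02,contact_N=8),tst(),ctrl.current_contact_force())
y=tst()[0][1]/1000
print("x",ctrl.move_l([*st(x+.006,y),.022],vel=.02,contact_N=6),tst(),ctrl.current_contact_force(),ctrl.current_grip_width()*91)
ctrl.command_gripper(.3); print("released",tst())
p=np.array(ctrl.current_tool_pos()); ctrl.move_l([p[0],p[1],.16],vel=.08)
ctrl.goto([*st(-.02,.13),.27],R_down(SY)); ctrl.sleep(.3); im,_=snap("v6"); im2,_=snap("v6s","side"); sidespacer("sd4"); print(ctrl.current_t())
cv2.imwrite("pics/v6b.png",np.hstack([cv2.resize(im[:240,130:400],(450,400)),cv2.resize(im2[150:310,120:300],(350,400))]))
```

```text
x True (array([-0.0662, 53.7305]), np.float64(0.022067828104900957)) [-1.6304  1.2342  7.0895]
y True (array([ 0.0558, 61.7334]), np.float64(0.022061205192930748)) [-1.278  -1.6474  6.6963]
x True (array([ 0.1338, 61.7085]), np.float64(0.022112955341069766)) [-2.2656 -0.1926  8.3273] 9.607241649704655
released (array([ 0.4046, 61.4801]), np.float64(0.021937116946624882))
sd4 side blue (168, 262, 27, 13) 201.0
69.5
```

View pics/v6b.png

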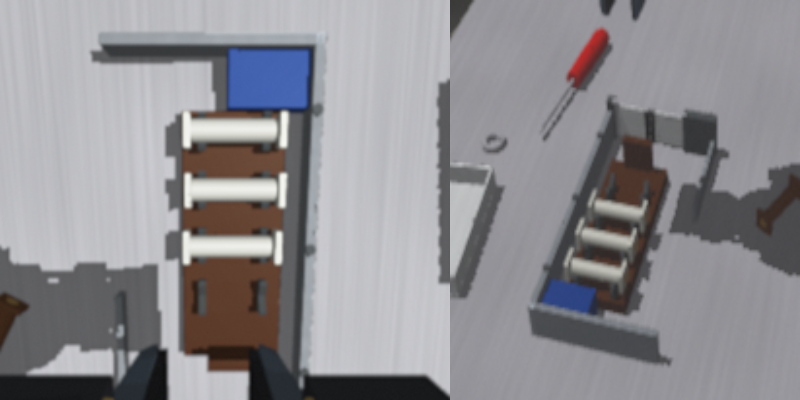

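The flaps are shut, the contacts are seated and the carrier front is at the spacer. The x move stopped early on starting friction, though, so the carrier is still about 14 mm off the fence. I'll push its open near side with closed fingers.

Run:
```python
from h import *
R=R_down(SY); ctrl.command_gripper(0)
ctrl.goto([*st(-.075,.152),.10],R); ctrl.move_l([*st(-.075,.152),.008],vel=.12)
for i in range(8):
    hit=ctrl.move_l([*st(-.030,.152),.008],vel=.02,contact_N=14); t=tst()[0]; print(i,hit,t,ctrl.current_contact_force())
    if not hit or t[0]>-38.5: break
ctrl.sleep(.2); ctrl.move_l([*st(-.075,.152),.008]); ctrl.move_l([*st(-.075,.152),.13])
ctrl.goto([*st(.014,.025),.13],R); ctrl.move_l([*st(.014,.025),.03],vel=.12)
print("y",ctrl.move_l([*st(.014,.05),.03],vel=.02,contact_N=8),tst(),ctrl.current_contact_force())
ctrl.move_l([*st(.014,.030),.03],vel=.05); ctrl.move_l([*st(.014,.030),.13])
ctrl.goto([*st(-.02,.13),.27],R); ctrl.sleep(.3); im,_=snap("v7"); im2,_=snap("v7s","side"); sidespacer("sd5"); print(ctrl.current_t())
cv2.imwrite("pics/v7b.png",np.hstack([cv2.resize(im[:240,130:400],(450,400)),cv2.resize(im2[150:310,120:300],(350,400))]))
```

```text
0 True [-35.8073 151.8998] [ 0.4307 -0.3207  0.6695]
y True (array([13.8841, 39.1393]), np.float64(0.02989338937561489)) [-0.8044 -5.0142  3.5663]
sd5 side blue (168, 262, 27, 13) 202.0
79.8917
```

View pics/v7b.png

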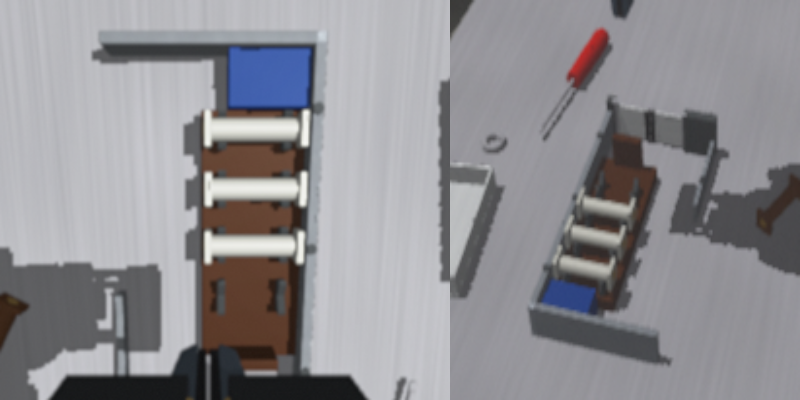

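Run:
```python
from h import *
im,c=load("v7"); hsv=cv2.cvtColor(im,cv2.COLOR_BGR2HSV)
m=((hsv[...,0]<15)&(hsv[...,1]>70)&(hsv[...,2]>25)).astype(np.uint8)
F=lambda X:(X[:,:2]-S0)@rot(SY)*1000
L=[];Rr=[]
for v in list(range(82,105))+list(range(118,140))+list(range(160,205)):
    u=np.flatnonzero(m[v,230:330]); 
    if len(u)>15: L.append((230+u[0]-.5,v)); Rr.append((230+u[-1]+.5,v))
for P in (L,Rr):
    l=F(ray(c,P,.016))
    for _ in range(5):
        f=np.polyfit(l[:,1],l[:,0],1); d=np.abs(np.polyval(f,l[:,1])-l[:,0]); l=l[d<=max(.8,np.percentile(d,80))]
    print("edge x at y154",np.polyval(f,154),"slope",f[0],len(l))
# fence inner top edge by gradient: bright strip start
g=im.astype(int).sum(2); E=[]
for v in range(85,205):
    s=g[v,300:335]; d=np.diff(s); E.append((300+d.argmax()+.5,v))
e=F(ray(c,E,.04))
for _ in range(6):
    f=np.polyfit(e[:,1],e[:,0],1); d=np.abs(np.polyval(f,e[:,1])-e[:,0]); e=e[d<=max(.8,np.percentile(d,80))]
print("fence x at 154",np.polyval(f,154),"slope",f[0],len(e))
cv2.imwrite("pics/v7c.png",cv2.resize(im[60:225,235:335],(485,800)[0:2],interpolation=cv2.INTER_CUBIC)[:600] if 0 else cv2.resize(im[60:225,235:335],(364,600),interpolation=cv2.INTER_CUBIC))
```

```text
edge x at y154 -24.90512216626493 slope 0.004077586681362089 61
edge x at y154 53.436599982787946 slope -0.0012871582784732864 58
fence x at 154 54.72583267350502 slope 0.0012807654730684164 61
```

View pics/v7c.png

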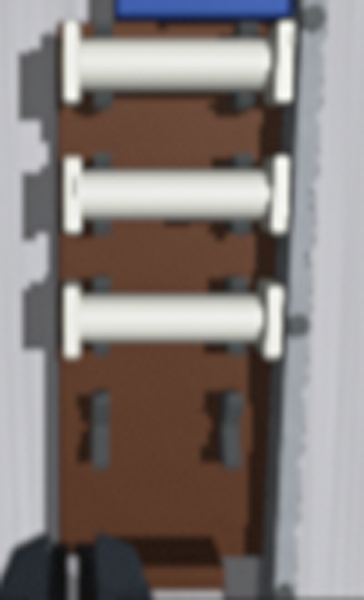

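Run:
```python
from h import *
sidespacer("sd6"); q,y=seespacer("v8",z=.03); print(rot(-SY)@(q-S0),y-SY,ctrl.current_t()); ctrl.sign_off()
```

```text
sd6 side blue (168, 262, 27, 13) 200.0
v8 (608.9637451171875, 240.40109252929688) (58.44995880126953, 39.89628601074219) -1.1094589233398438
[0.0249 0.2719] 0.00013628887208836163 79.9917
the job is handed in; nothing more can be done
```

I handed the job in at about 80 s; `sign_off` gives no verdict, so my own last checks are all I have.

**What I did**
- Three tin-plated contacts were lying on the cart. I laid them in notch pairs 4, 3 and 2 and left the orange and brown look-alikes and the pins in the rack alone.
- I put the spacer in the bay and pushed it into the far corner until it met force on both sides.
- I gripped the handle, slid the loaded carrier through the flaps to the spacer, then pushed it against the far fence with closed fingers and pressed the handle once more from behind.

**Last checks**

| Item | Measured | Wanted |
|---|---|---|
| Spacer centre (station x, y) | 24.9, 271.9 mm | 24, 272 mm |
| Spacer angle off square | about 0 rad | under 0.06 rad |
| Carrier x | 14.3 mm | 14 mm |
| Carrier y | 153 mm (push from behind) to 155 mm (while gripped), from where the tool stopped | 154 mm |
| Carrier angle off square | about 0.004 rad | under 0.04 rad |

- **Contacts:** all three looked level in their notches, roughly 2 mm off centre by eye (8 mm allowed). I did not measure their height or angle after the final push.
- **Flaps:** both looked shut in the side picture; I did not measure their angles.
- **Canister, cap and boot:** I planned no move near them, but did not check their positions at the end.

**What went wrong:** the first push towards the fence stopped early on starting friction, with the carrier about 14 mm short. The side push fixed this. I saw no spacer knock and no grip slip.

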